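Test the carousel's backstop, bring round the empty bay and lock it

TASK

Ready the sample carousel for its next vial. First nudge its upright pegs lightly both ways to find which way it turns freely, and feel that it grips when pushed the other way, without forcing it. Then turn it the free way until the peg of the empty bay stands where the raised locking arm comes down, and swing the arm fully down so that this peg stands in its hole, leaving the other things on the bench alone.

Things in the scene. Friction and masses are not known exactly. Their poses are not given: they have to be found in the camera images.
- base: Carousel base, fixed to the bench: white drum of radius 112 mm, 50 mm high; origin under its centre, z up, y towards the locking arm. A white block (66 mm wide, 50 mm high) runs out along y to 200 mm from the axis. On it two aluminium cheeks (50 mm apart over all, 26 mm long along y about the arm's pivot, tops 92 mm above the bench) carry the locking arm.
- hub (a point): Carousel axis at the turntable's top, 60 mm above the bench. The aluminium turntable (radius 110 mm) carries six upright steel pegs (8 mm diameter, round tops 32 mm above it), 95 mm from the axis, 60 degrees apart. Inside each peg, 56 mm from the axis, is a bay ring (32 mm diameter); five hold a fixed amber vial (24 mm diameter, 48 mm tall), one is empty. Low grey hub, 16 mm tall, in the middle.
- empty_peg (a point): Top centre of the peg beside the empty bay (92 mm above the bench); it goes round with the turntable. The other five pegs follow from it in 60-degree steps about the hub.
- mark (a point): Fixed point on the base, on the line from the hub to the arm's pivot, 95 mm from the axis, at the height of the turntable's top: the empty bay's peg must come here. When the peg is within 3 mm sideways of that line the arm drops over it; otherwise the arm stays up on the peg.
- pivot (a point): Pivot of the locking arm: 175 mm from the axis, 80 mm above the bench, its axis level and square to the line to the hub.
- lock_hole (a point): Centre of the hole in the locking arm, a flat steel bar 29 mm wide, 6 mm thick, reaching 99 mm from its pivot. The hole is 80 mm from the pivot, 15 mm across and 22 mm along the bar. At the start the arm stands up, leaning a little outward. When down, the bar lies level and points to the hub, its top 83 mm above the bench.
- lock (a joint): Angle of the locking arm: 0 fully down and level, 1.57 straight up, more when leaning outward (stop at 2.0). Its stiff pivot (0.05 N m) holds it where it is left. To lower it, push its outer face towards the hub past upright, then press on top of the bar, 115 to 155 mm from the carousel axis (between pegs and cheeks), with a few newtons.
- carousel (a joint): Angle of the turntable, positive counter-clockwise from above; at 0 or a full turn the empty bay's peg is at the mark. It starts about half a turn away. The free way takes 1 to 2 N at a peg and it stops when released. The other way it runs back at most 14 degrees (23 mm at the pegs), then grips. Which way is free cannot be seen and changes from start to start.
- backstop (a joint): Springy give (rad, same sense as the turntable) of the one-way backstop hidden in the base: 0 at rest or when turning freely, 0.01 rad per newton pushed at a peg against the grip. 0.02 (2 N, held 0.1 s) counts as having felt the grip; above 0.25 (25 N) it is being forced.
- spare_vial: Bystander: loose capped amber vial, 25 mm diameter, 48 mm tall, standing beside the carousel; origin under its centre.
- spanner: Bystander: spanner 150 mm long lying beside the carousel, origin under its middle.
- solvent_a: Bystander: clear solvent bottle with a blue cap, 86 mm diameter, 190 mm tall; origin under its centre.
- solvent_b: Bystander: amber solvent bottle with a blue cap, 70 mm diameter, 150 mm tall; origin under its centre.
- beaker: Bystander: beaker, 72 mm diameter, 85 mm tall; origin under its centre.
- vial_rack: Bystander: empty white vial rack 110 x 170 x 40 mm; origin under its centre.
- fitting_jar: Bystander: white jar with a black lid, 60 mm diameter, 60 mm tall; origin under its centre.

How it is judged:
On the way, in this order (a step that is already met when the one before it is completed fails the run):
1. the turntable has been pressed lightly against its gripping direction (2 N or more at a peg) ((value of joint backstop above 0.02 rad or value of joint backstop below -0.02 rad)), for 0.1 s.
2. the empty bay's peg has been brought to the mark with the locking arm still up (horizontal distance between empty_peg and mark below 0.006 m and value of joint lock above 1.2 rad), for 0.2 s.
At the end, for the whole second after the job is handed in: The empty bay's peg is within 6 mm of the mark, the locking arm is down to within 0.06 rad of level with the peg in its hole, and turntable and arm are at rest (horizontal distance between empty_peg and mark below 0.006 m and value of joint lock below 0.06 rad and velocity of joint lock between -0.1 and 0.1 rad/s and velocity of joint carousel between -0.1 and 0.1 rad/s); the robot touches nothing.
It fails at once if the carousel is forced against its grip (backstop give above 0.25 rad, about 25 N at a peg) (value of joint backstop above 0.25 rad or value of joint backstop below -0.25 rad).
It fails at once if a bystander is moved more than 30 mm or knocked over (distance of any of spare_vial, spanner, solvent_a, solvent_b, beaker, vial_rack, fitting_jar from where it was at the start of the episode above 0.03 m or angle between any of spare_vial, spanner, solvent_a, solvent_b, beaker, vial_rack, fitting_jar's own z axis and vertical above 0.5 rad).
It also fails if it takes over 72 s, if anything falls off the work surface, if the arm or the gripper's body presses on something with over 40 N, if the wrist force passes 120 N, or if a joint passes its speed limit or range.

ROBOT

A 7-joint arm with a two-finger parallel gripper is mounted at the origin on the work surface. World frame = base frame: x ahead of the robot, y to its left, z up, the work surface at z = 0. Lengths are in m, angles in rad, forces in N, time in s.
With the tool pointing down it reaches from about 0.4 to 0.925 m from the base axis. Payload 4.1 kg.
Tool frame: the origin (TCP) lies midway between the tips of the shut fingers; the grasp point (between the pads) lies 19 mm behind it; z points along the fingers, y is the line along which they close (so a half turn about z gives the same grasp; the last joint's range is limited). The gripper opens to 85 mm and grips with 20 to 120 N. Pads are 22 mm wide; open, the fingers measure 114 mm over their backs; the gripper's body (76 mm by 85 mm) begins 54 mm behind the grasp point. The pads swing forward as they close: fully open they stand 13 mm farther back than shut.
Start: joints at [-0.099, 0.398, 0.045, 1.537, -0.019, 1.207, -0.051], TCP at [0.65, 0, 0.231] pointing down, gripper open.
Joint ranges: [-2.82, 2.82], [-0.49, 2.23], [-1.37, 1.46], [0, 2.46], [-1.36, 4.5], [0.23, 2], [-2.94, 2.94]. Speed limits (rad/s): [2.57, 2.57, 3.14, 3.14, 3.14, 3.14, 3.14].

INTERFACE

Orientations are given as a unit quaternion [x, y, z, w].
In Python, from cell import env, read_camera, camera_model, job, spot_in, outline_of gives the robot as it stands.
- The arm moves only by the tool apply_moves, never from a script. Its arguments are lists of equal length, an entry for each row: "offset": the shift along the tool's x, y, z in m, a list of three; "twist": the turn, a rotation vector about the tool's x, y, z in rad, a list of three; "fingers": the opening, from 0 (shut) to 1 (fully open). A call has 1 to 10 rows; each row is the pose to reach, as a shift and turn from the pose commanded when the call began, along the tool's axes at that moment; what a row does not reach only later rows make up. A row lasts 1/10 s, in which the tool goes at most 50 mm and 8.59 degrees, less where a joint would pass 70% of its speed; a pose out of reach is approached as far as the arm can. A call with a gripper value outside its range is refused whole. The fingers move at their own pace and stop on an object; the grip force is fixed at half the most. Time passes only in rows, so rows that repeat a pose let the fingers close. It gives the time, the measured TCP pose, the force, the opening and the grip force at its end, in the units of the state.
- env.observe(): the state, without advancing time (a new reading comes with each control period).
- read_camera(name): name is "scene" or "side" or "wrist"; returns the picture (400x640x3 uint8, red, green, blue); there is no depth.
- camera_model(name): a dict with "K" (3x3 intrinsics, pixels), "distortion" ([k1, k2, p1, p2, k3] as OpenCV has them; the pictures are not rectified), "world_to_cam" (4x4, takes a point from world to camera coordinates); the wrist camera has in their place "T_tool_cam" (4x4, takes a point from camera to tool coordinates, whose origin is the TCP and whose axes are the flange's). Camera axes: x right, y down, z forward; pixel columns grow to the right and rows downward; lengths in m; the calibration is good to about 2 mm. A picture is of the moment at which its call begins: read the wrist's pose just before it. camera_model takes no time and is no camera call.
- job.finish_job(): hands the job in; it is judged then, once.
Trained networks look in the newest picture that a camera, given by its name, has taken for a name from the list of things; names that differ only in an ending like _2 or _b are one class to them, and where a whole thing is asked for, a point or a joint stands for the part that bears it (a point fixed in the world has none). Each returns a list of dicts, best first, with "confidence" (0 to 1); they miss things now and then, are a little off and sometimes report something else, mostly with a low value. They report only what shows in the picture. A call takes as long as a camera call.
- spot_in(camera, label): "bbox" ([left, top, right, bottom] in pixels, round what is visible of it).
- outline_of(camera, label): "mask" (400x640 bool, what is visible of it) and "bbox" ([left, top, right, bottom] in pixels, round what is visible of it).
The state is a dict: "clock": time; "joints": joint angles; "joint_vel": joint speeds; "joint_torque": joint torques, N m; "position": TCP position; "tcp_rot": TCP orientation; "wrist_force": force on the tool from outside, world axes, zero at the start; "ft_torque": the same for the moment, N m; "gripper_width": finger opening in m; "gripper_force": force on a finger pad.
Only numpy, scipy, OpenCV 4.12 (cv2) and the standard library are available. Lean on these libraries where they do the work, as an engineer would, in place of code of your own. Each camera call takes 0.05 s, during which the arm holds its last target. There are 200 camera calls.

## Working session

There is one attempt and no reset: what is moved stays moved. The work goes in short steps, Python scripts to look and compute and a tool call to move; the robot and the scene stay as the last step left them, time stands still between calls to the robot, and variables do not carry over. Pictures are saved under pics/ and viewed, at most 10 in all, crops included, and the job is handed in when it is done.

Besides the shell and the picture viewer there is one more tool, called after "Emit:" by a JSON object that holds its "method" and its "body", one argument or row to a line. apply_moves: Moves the arm, as the interface text tells. Its arguments: {"type":"object","properties":{"offset":{"type":"array"},"twist":{"type":"array"},"fingers":{"type":"array"}},"required":["offset","twist","fingers"]}

```bash
ls; mkdir -p pics; python3 - <<'E'
from cell import env, read_camera, camera_model, job, spot_in, outline_of
import cv2,numpy as np
s=env.observe();print(s['clock'],s['position'],s['tcp_rot'],s['gripper_width'])
for c in ['scene','side']:
    im=read_camera(c);cv2.imwrite(f'pics/{c}0.png',im[:,:,::-1])
    m=camera_model(c);print(c,m['K'],m['distortion'],np.round(m['world_to_cam'],4).tolist())
    for l in ['base','hub','empty_peg','lock_hole','lock','spare_vial','spanner']:
        print(l,[(np.round(d['bbox']).tolist(),round(d['confidence'],2)) for d in spot_in(c,l)[:2]])
print(camera_model('wrist'))
E
```

```text
pics
0.0 [6.49367448e-01 3.60956979e-05 2.30277447e-01] [ 7.07055352e-01  7.07157530e-01 -7.38502648e-04 -6.41616033e-04] 0.08512094351837701
scene [[429.1735301    0.         309.35170213]
 [  0.         429.1735301  192.85050374]
 [  0.           0.           1.        ]] [-0.03529372  0.          0.          0.          0.        ] [[-0.5755, 0.8178, -0.0086, 0.3074], [0.7028, 0.4892, -0.5166, -0.3562], [-0.4182, -0.3033, -0.8562, 1.4471], [0.0, 0.0, 0.0, 1.0]]
base [([230.0, 149.0, 348.0, 231.0], 0.66)]
hub [([229.0, 156.0, 347.0, 233.0], 0.8)]
empty_peg [([235.0, 156.0, 309.0, 221.0], 0.91)]
lock_hole [([201.0, 197.0, 214.0, 214.0], 0.75), ([331.0, 179.0, 349.0, 204.0], 0.65)]
lock [([331.0, 178.0, 344.0, 200.0], 0.52)]
spare_vial [([204.0, 197.0, 215.0, 214.0], 0.65)]
spanner [([299.0, 152.0, 316.0, 169.0], 0.65), ([445.0, 228.0, 476.0, 262.0], 0.41)]
side [[453.20157164   0.         315.95365909]
 [  0.         453.20157164 203.41815711]
 [  0.           0.           1.        ]] [-0.12611364  0.          0.          0.          0.        ] [[0.9399, -0.3413, -0.0019, -0.5327]
[... 320 characters left out ...]
8)]
spare_vial [([393.0, 255.0, 399.0, 268.0], 0.42)]
spanner [([264.0, 244.0, 296.0, 294.0], 0.74)]
{'K': array([[283.14761034,   0.        , 320.02381702],
       [  0.        , 283.14761034, 201.88965745],
       [  0.        ,   0.        ,   1.        ]]), 'distortion': array([0.00924249, 0.        , 0.        , 0.        , 0.        ]), 'T_tool_cam': array([[ 3.81000718e-04, -9.50446961e-01, -3.10886522e-01,
         7.97613511e-02],
       [ 9.99999767e-01,  1.85786869e-04,  6.57539164e-04,
         4.59979560e-04],
       [-5.67197467e-04, -3.10886700e-01,  9.50446810e-01,
        -1.42335394e-01],
       [ 0.00000000e+00,  0.00000000e+00,  0.00000000e+00,
         1.00000000e+00]])}
```

```bash
python3 - <<'E'
import cv2,numpy as np
a=cv2.imread('pics/scene0.png')[120:270,180:380];b=cv2.imread('pics/side0.png')[130:310,220:420]
a=cv2.resize(a,None,fx=3,fy=3,interpolation=cv2.INTER_CUBIC);b=cv2.resize(b,None,fx=3,fy=3,interpolation=cv2.INTER_CUBIC)
cv2.imwrite('pics/s0c.png',a);cv2.imwrite('pics/d0c.png',b)
E
```

```text
(no output)
```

View pics/s0c.png

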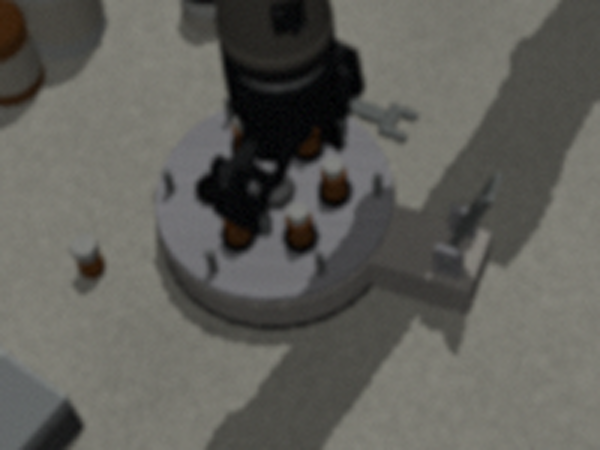

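View pics/d0c.png

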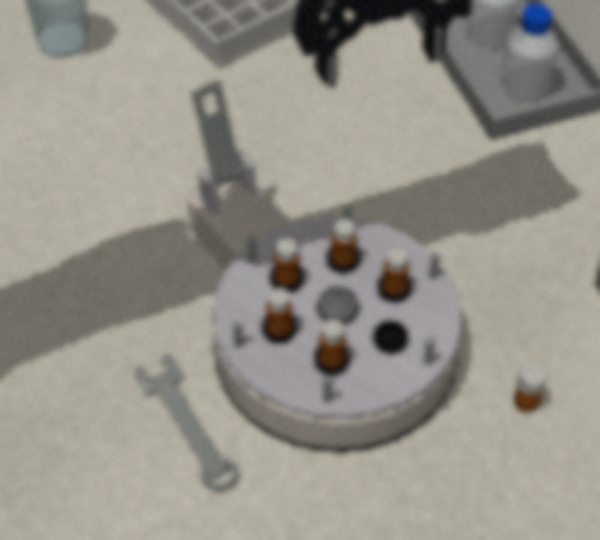

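View pics/side0.png

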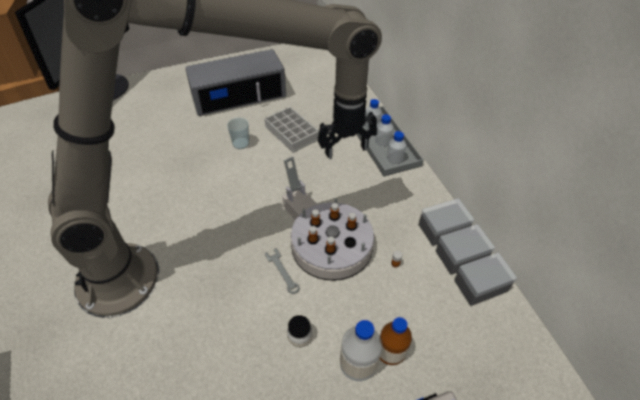

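The side view shows all six pegs, with the empty bay at about pixel (350,242) and its peg at (364,244). The locking arm stands up, hole at about (290,162). Fitting the carousel pose from both views.

```bash
cat > h.py <<'E'
import numpy as np,cv2
from scipy.spatial.transform import Rotation as R
from scipy.optimize import least_squares
from cell import *
def proj(c,P,pose=None):
    m=camera_model(c)
    if c=='wrist':
        T=np.eye(4);T[:3,:3]=R.from_quat(pose[1]).as_matrix();T[:3,3]=pose[0];W=np.linalg.inv(T@m['T_tool_cam'])
    else: W=m['world_to_cam']
    p,_=cv2.projectPoints(np.atleast_2d(P).astype(float),cv2.Rodrigues(W[:3,:3])[0],W[:3,3],m['K'],m['distortion']);return p[:,0]
def pegs(x,y,a,z=.092,r=.095):
    t=a+np.arange(6)*np.pi/3;return np.c_[x+r*np.cos(t),y+r*np.sin(t),0*t+z]
E
python3 - <<'E'
from h import *
side=np.array([(433,257),(348,212),(251,242),(238,325),(328,380),(432,343)])/3+[220,130]
sc=np.array([(378,177),(322,257),(210,255),(167,175)])/3+[180,120]
def res(v):
    P=pegs(*v[:4]);out=[]
    for c,o in(('side',side),('scene',sc)):
        q=proj(c,P);
        for s in o: 
            d=q-s;out+=list(d[np.argmin((d**2).sum(1))])
    return out
best=min((least_squares(res,[x,y,a,.092]) for x in(.6,.65,.7) for y in(-.25,-.15,-.05) for a in(0,.25,.5,.75)),key=lambda r:r.cost)
v=best.x;print(v,best.cost);print(np.round(res(v),1))
P=pegs(*v);q=proj('side',P);print(np.round(np.c_[P,q,(q-[220,130])*3],3))
# arm: direction from hub
def r2(u):
    d=np.array([np.cos(u[0]),np.sin(u[0])]);th=u[1]
    H=np.r_[v[:2]+d*(.175-.08*np.cos(th)),.08+.08*np.sin(th)]
    return list(proj('side',H)[0]-[290,161.7])
for u0 in(1.5,2.5,3.5):
    r=least_squares(r2,[u0,1.8]);print(r.x,r.cost)
E
```

```text
[ 0.57991926 -0.09377269  0.06607568  0.08468281] 1.291691160512062
[ 0.8 -0.  -0.2 -0.7  0.3 -0.1 -0.1  0.5  0.3  0.3 -0.4  0.   0.1  0.2
 -0.4 -0.2  0.6 -0.1  0.4 -0.2]
[[ 6.75000e-01 -8.80000e-02  8.50000e-02  3.65103e+02  2.15658e+02
   4.35310e+02  2.56974e+02]
 [ 6.22000e-01 -9.00000e-03  8.50000e-02  3.35829e+02  1.99941e+02
   3.47486e+02  2.09823e+02]
 [ 5.27000e-01 -1.50000e-02  8.50000e-02  3.03943e+02  2.10612e+02
   2.51829e+02  2.41837e+02]
 [ 4.85000e-01 -1.00000e-01  8.50000e-02  2.99262e+02  2.38815e+02
   2.37785e+02  3.26445e+02]
 [ 5.38000e-01 -1.79000e-01  8.50000e-02  3.29639e+02  2.56993e+02
   3.28916e+02  3.80980e+02]
 [ 6.33000e-01 -1.73000e-01  8.50000e-02  3.63637e+02  2.44383e+02
   4.30912e+02  3.43148e+02]]
[1.80272041 2.04025496] 1.4763270933986532e-19
[1.80272041 2.04025496] 2.1913915972586295e-20
[1.80272041 2.04025496] 2.0194839173657902e-27
```

```bash
python3 - <<'E'
from h import *
s=env.observe();pose=(s['position'],s['tcp_rot'])
im=read_camera('wrist');b=im[:,:,::-1].copy()
cv2.imwrite('pics/w0raw.png',b)
np.save('w0pose.npy',np.r_[pose[0],pose[1]])
C=np.array([.58,-.0938]);
for p in proj('wrist',pegs(*C,.066),pose): cv2.circle(b,tuple(int(round(k)) for k in p),6,(0,255,0),1)
d=np.array([np.cos(1.8),np.sin(1.8)])
for P in [(*C,.076),(*(C+.175*d),.08),(*(C+.2*d),.05)]:
    cv2.circle(b,tuple(int(round(k)) for k in proj('wrist',P,pose)[0]),4,(0,0,255),1)
for l in ['empty_peg','hub','lock_hole','spare_vial','spanner']:
    print(l,[(np.round(d['bbox']).tolist(),round(d['confidence'],2)) for d in spot_in('wrist',l)[:2]])
cv2.imwrite('pics/w0.png',cv2.resize(b,(800,500)))
E
```

```text
empty_peg [([174.0, 167.0, 356.0, 332.0], 0.61)]
hub [([107.0, 62.0, 355.0, 333.0], 0.6)]
lock_hole [([108.0, 57.0, 213.0, 120.0], 0.66)]
spare_vial [([362.0, 296.0, 376.0, 330.0], 0.75)]
spanner [([136.0, 208.0, 187.0, 301.0], 0.58)]
```

View pics/w0.png

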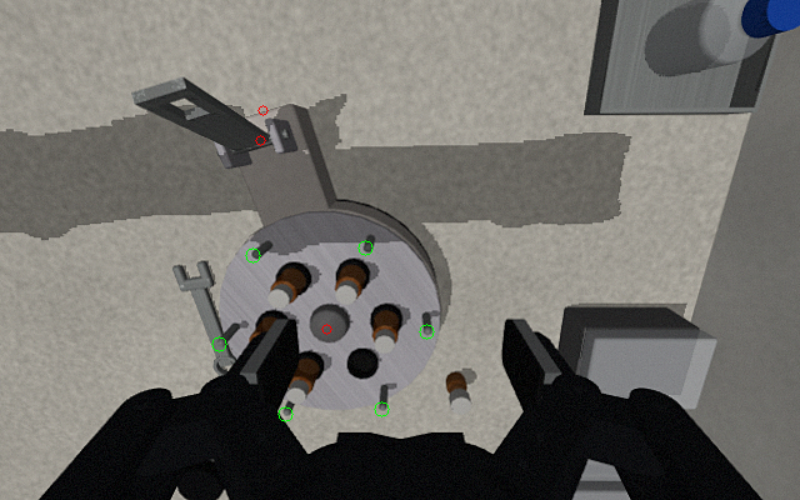

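The wrist view agrees with the fit: the green circles sit on the peg tops, the empty bay is at (362,363) in the 800-wide picture, and the arm's cheeks are at about (258,143). I'll cage a peg on the -y side between slightly open fingers, away from the lock.

```bash
cat >> h.py <<'E'
C=np.array([.580,-.0938])
def plan(steps,r=.095):
    """steps: (phi_deg, z) ; prints offset and twist rows from current pose, tool x pointing inward"""
    s=env.observe();T=R.from_quat(s['tcp_rot']);x=T.as_matrix()[:,0];psi0=np.arctan2(x[1],x[0])
    O=[];W=[]
    for ph,z in steps:
        p=np.radians(ph);g=np.r_[C+r*np.array([np.cos(p),np.sin(p)]),z]
        O.append(np.round(T.inv().apply(g-s['position']),4).tolist())
        d=(p+np.pi-psi0+np.pi)%(2*np.pi)-np.pi
        W.append([0,0,round(-d,4)])
    print(s['clock'],s['position'].round(4),'psi',round(np.degrees(psi0),2),'F',s['wrist_force'].round(2),s['gripper_width']);print(O);print(W)
E
python3 -c "
from h import *
plan([(-116.2,.15),(-116.2,.068)])"
```

```text
1.1 [0.6501 0.     0.2314] psi 90.0 F [0.57 0.71 0.06] 0.08544366148111775
[[-0.179, -0.112, 0.0813], [-0.179, -0.112, 0.1633]]
[[0, 0, np.float64(0.4573)], [0, 0, np.float64(0.4573)]]
```

Emit:
{"method": "apply_moves", "body": {
  "offset": [
    [-0.045, -0.028, 0.02],
    [-0.09, -0.056, 0.04],
    [-0.135, -0.084, 0.06],
    [-0.179, -0.112, 0.08],
    [-0.179, -0.112, 0.081],
    [-0.179, -0.112, 0.1],
    [-0.179, -0.112, 0.12],
    [-0.179, -0.112, 0.12]
  ],
  "twist": [
    [0, 0, 0.114],
    [0, 0, 0.228],
    [0, 0, 0.342],
    [0, 0, 0.457],
    [0, 0, 0.457],
    [0, 0, 0.457],
    [0, 0, 0.457],
    [0, 0, 0.457]
  ],
  "fingers": [0.26, 0.26, 0.26, 0.26, 0.26, 0.26, 0.26, 0.26]
}}

```text
clock: 1.9
position: [0.5359, -0.1785, 0.109]
tcp_rot: [0.849, 0.528, -0.002, -0.002]
wrist_force: [-0.8, 0.1, 0.0]
gripper_width: 0.0221
gripper_force: 0.0
```

```bash
python3 - <<'E'
from h import *
s=env.observe();pose=(s['position'],s['tcp_rot'])
b=read_camera('wrist')[:,:,::-1].copy()
for p in proj('wrist',pegs(*C,.066),pose):
    if abs(p).max()<2000: cv2.circle(b,tuple(int(round(k)) for k in p),6,(0,255,0),1)
cv2.imwrite('pics/w1.png',b)
plan([(-116.2,.068)])
E
```

```text
1.95 [ 0.5371 -0.1787  0.1105] psi 63.82 F [0.1  0.68 0.52] 0.022113261278289723
[[0.0001, 0.0011, 0.0425]]
[[0, 0, np.float64(0.0004)]]
```

View pics/w1.png

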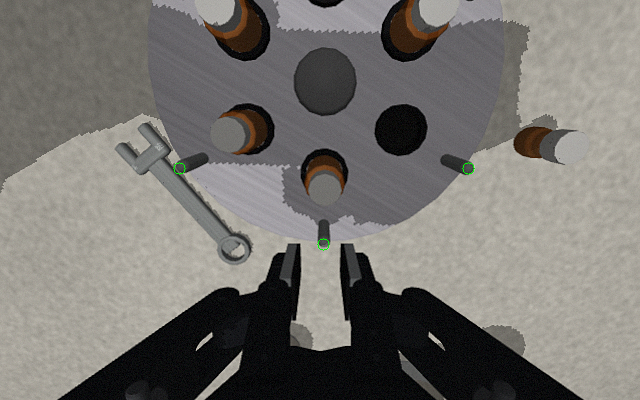

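The peg sits midway between the fingers at (323,243), so I can lower. After that, +y in the tool frame is counter-clockwise.

Emit:
{"method": "apply_moves", "body": {
  "offset": [
    [0, 0.001, 0.02],
    [0, 0.001, 0.042],
    [0, 0.001, 0.042]
  ],
  "twist": [
    [0, 0, 0],
    [0, 0, 0],
    [0, 0, 0]
  ],
  "fingers": [0.26, 0.26, 0.26]
}}

```text
clock: 2.25
position: [0.5378, -0.1786, 0.0681]
tcp_rot: [0.849, 0.529, -0.001, -0.001]
wrist_force: [-0.1, -0.3, -0.2]
gripper_width: 0.022
gripper_force: 0.0
```

Emit:
{"method": "apply_moves", "body": {
  "offset": [
    [0, 0.002, 0],
    [0, 0.004, 0],
    [0, 0.006, 0],
    [0, 0.008, 0],
    [0, 0.01, 0],
    [0, 0.012, 0],
    [0, 0.012, 0]
  ],
  "twist": [
    [0, 0, 0],
    [0, 0, 0],
    [0, 0, 0],
    [0, 0, 0],
    [0, 0, 0],
    [0, 0, 0],
    [0, 0, 0]
  ],
  "fingers": [0.26, 0.26, 0.26, 0.26, 0.26, 0.26, 0.26]
}}

```text
clock: 2.95
position: [0.5501, -0.1849, 0.0694]
tcp_rot: [0.849, 0.529, 0.0, 0.0]
wrist_force: [0.3, 0.2, -0.1]
gripper_width: 0.0221
gripper_force: 0.0
```

```bash
python3 - <<'E'
from h import *
for i in range(4):
    read_camera('wrist');s=env.observe();T=R.from_quat(s['tcp_rot']);print(s['position'].round(4),'Ftool',T.inv().apply(s['wrist_force']).round(2))
E
```

```text
[ 0.55   -0.1849  0.0694] Ftool [0.06 0.62 0.41]
[ 0.5499 -0.1849  0.0694] Ftool [-0.15  0.1   0.06]
[ 0.5498 -0.1848  0.0693] Ftool [0.65 0.34 0.1 ]
[ 0.5498 -0.1848  0.0693] Ftool [-0.47  0.31 -0.62]
```

```bash
python3 -c "
from h import *
plan([(-106,.068),(-103.3,.068)])"
```

```text
3.15 [ 0.5498 -0.1848  0.0693] psi 63.81 F [ 0.07 -0.56  0.62] 0.02208299606921943
[[0.0015, 0.0038, 0.0013], [0.0024, 0.0081, 0.0013]]
[[0, 0, np.float64(-0.1778)], [0, 0, np.float64(-0.2249)]]
```

Emit:
{"method": "apply_moves", "body": {
  "offset": [
    [0.0007, 0.002, 0.001],
    [0.0015, 0.004, 0.001],
    [0.002, 0.006, 0.001],
    [0.0024, 0.008, 0.001],
    [0.0024, 0.008, 0.001]
  ],
  "twist": [
    [0, 0, -0.06],
    [0, 0, -0.12],
    [0, 0, -0.18],
    [0, 0, -0.225],
    [0, 0, -0.225]
  ],
  "fingers": [0.26, 0.26, 0.26, 0.26, 0.26]
}}

```text
clock: 3.65
position: [0.5569, -0.1853, 0.068]
tcp_rot: [0.784, 0.621, -0.001, -0.001]
wrist_force: [-2.4, 2.2, 1.7]
gripper_width: 0.0226
gripper_force: 1.5
```

```bash
python3 - <<'E'
from h import *
for i in range(4):
    b=read_camera('wrist');s=env.observe();T=R.from_quat(s['tcp_rot']);print(s['position'].round(4),'Ftool',T.inv().apply(s['wrist_force']).round(2))
cv2.imwrite('pics/w2.png',b[:,:,::-1])
plan([(-100.8,.068),(-98.3,.068)])
E
```

```text
[ 0.5569 -0.1853  0.068 ] Ftool [ 1.82 -3.93 -1.28]
[ 0.5569 -0.1854  0.068 ] Ftool [ 2.28 -3.54 -1.74]
[ 0.557  -0.1854  0.068 ] Ftool [ 1.87 -3.51 -0.78]
[ 0.5571 -0.1854  0.068 ] Ftool [ 1.08 -2.48 -1.96]
3.85 [ 0.5571 -0.1854  0.068 ] psi 76.68 F [-2.17  1.62  1.96] 0.022454097420244085
[[-0.0004, 0.0054, 0.0], [-0.0002, 0.0095, 0.0]]
[[0, 0, np.float64(-0.0439)], [0, 0, np.float64(-0.0876)]]
```

View pics/w2.png

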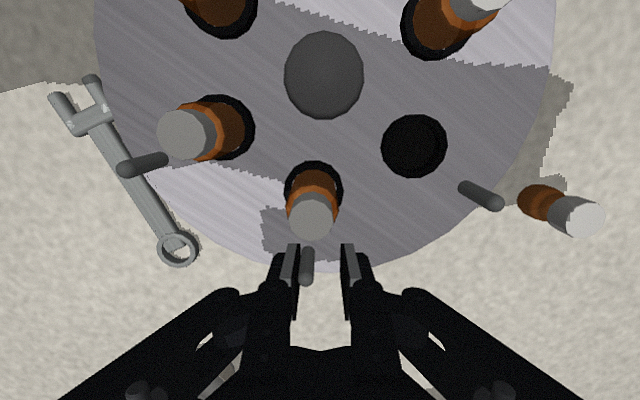

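The peg is against the left pad at (307,265) and resists counter-clockwise with about 3.5 N. I'll push 4 mm further to confirm it is the grip.

Emit:
{"method": "apply_moves", "body": {
  "offset": [
    [0, 0.002, 0],
    [0, 0.004, 0],
    [0, 0.004, 0],
    [0, 0.004, 0]
  ],
  "twist": [
    [0, 0, -0.02],
    [0, 0, -0.035],
    [0, 0, -0.035],
    [0, 0, -0.035]
  ],
  "fingers": [0.26, 0.26, 0.26, 0.26]
}}

```text
clock: 4.25
position: [0.5605, -0.1863, 0.068]
tcp_rot: [0.773, 0.634, -0.001, -0.001]
wrist_force: [-5.4, 3.9, 3.4]
gripper_width: 0.0222
gripper_force: 2.7
```

```bash
python3 - <<'E'
from h import *
for i in range(4):
    b=read_camera('wrist');s=env.observe();T=R.from_quat(s['tcp_rot']);print(s['position'].round(4),'Ftool',T.inv().apply(s['wrist_force']).round(2))
cv2.imwrite('pics/w3.png',b[:,:,::-1])
E
```

```text
[ 0.5605 -0.1863  0.068 ] Ftool [ 1.85 -5.02 -1.97]
[ 0.5605 -0.1863  0.0679] Ftool [ 2.24 -5.47 -3.12]
[ 0.5605 -0.1863  0.0679] Ftool [ 1.95 -5.31 -2.56]
[ 0.5605 -0.1863  0.068 ] Ftool [ 2.13 -6.06 -3.17]
```

Force climbs with displacement (3.5 to about 5.5 N), like a spring. So counter-clockwise grips and clockwise is free. I'll unload, then lift up and back for a wide look.

Emit:
{"method": "apply_moves", "body": {
  "offset": [
    [0, -0.004, 0],
    [0, -0.008, 0],
    [0, -0.011, 0],
    [0, -0.011, 0],
    [0, -0.011, -0.03],
    [0, -0.011, -0.07],
    [0, -0.011, -0.12],
    [0.03, -0.011, -0.16],
    [0.06, -0.011, -0.18],
    [0.06, -0.011, -0.18]
  ],
  "twist": [
    [0, 0, 0],
    [0, 0, 0],
    [0, 0, 0],
    [0, 0, 0],
    [0, 0, 0],
    [0, 0, 0],
    [0, 0, 0],
    [0, 0, 0],
    [0, 0, 0],
    [0, 0, 0]
  ],
  "fingers": [0.26, 0.26, 0.26, 0.26, 0.26, 0.26, 0.26, 0.2, 0.2, 0.2]
}}

```text
clock: 5.45
position: [0.5671, -0.121, 0.253]
tcp_rot: [0.771, 0.637, 0.005, 0.003]
wrist_force: [0.9, 0.2, 0.3]
gripper_width: 0.017
gripper_force: 0.0
```

```bash
cat >> h.py <<'E'
def unproj(uv,pose,z):
    m=camera_model('wrist');T=np.eye(4);T[:3,:3]=R.from_quat(pose[1]).as_matrix();T[:3,3]=pose[0];T=T@m['T_tool_cam']
    n=cv2.undistortPoints(np.array(uv,float).reshape(-1,1,2),m['K'],m['distortion'])[:,0]
    d=np.c_[n,np.ones(len(n))]@T[:3,:3].T
    return T[:3,3]+d*((z-T[2,3])/d[:,2])[:,None]
def score(img,pose,a,vis):
    g=cv2.cvtColor(img,cv2.COLOR_BGR2GRAY).astype(np.float32);tot=[]
    def smp(da,dr=0):
        t=a+np.arange(6)*np.pi/3
        o=[]
        for z in np.linspace(.066,.09,7):
            P=np.c_[C[0]+(.095)*np.cos(t)-da*np.sin(t),C[1]+.095*np.sin(t)+da*np.cos(t),0*t+z]
            q=proj('wrist',P,pose).astype(np.float32);o.append(cv2.remap(g,q[:,:1],q[:,1:],cv2.INTER_LINEAR,borderValue=0)[:,0])
        return np.array(o)
    i=(smp(0)+smp(.0025)+smp(-.0025))/3;e=np.minimum(smp(.0065),smp(-.0065))
    return (np.clip(e-i,-40,40)).mean(0)
def pegfit(img,pose,a0,w=12,vis=None):
    A=np.radians(a0+np.arange(-w,w+.01,.25));S=np.array([score(img,pose,a,vis) for a in A])
    t=np.sort(S,1)[:,-4:].mean(1);k=t.argmax();return np.degrees(A[k]),t[k],S[k].round(0)
E
python3 - <<'E'
from h import *
p=np.load('w0pose.npy');print(pegfit(cv2.imread('pics/w0raw.png'),(p[:3],p[3:]),0,29))
s=env.observe();pose=(s['position'],s['tcp_rot']);b=np.ascontiguousarray(read_camera('wrist')[:,:,::-1]);cv2.imwrite('pics/w4.png',b);np.save('w4pose.npy',np.r_[pose[0],pose[1]])
print(s['clock'],pose);print(pegfit(b,pose,13,29))
for i,l in((b,'w4'),(cv2.imread('pics/w0raw.png'),'w0')):
    q=np.load(l+'pose.npy');q=(q[:3],q[3:]);hsv=cv2.cvtColor(i,cv2.COLOR_BGR2HSV)
    m=(i.max(2)<22).astype(np.uint8);n,L,st,ct=cv2.connectedComponentsWithStats(m)
    for k in range(1,n):
        if 150<st[k,4]<3000:
            P=unproj(ct[k],q,.06)[0];d=P[:2]-C;print(l,st[k].tolist(),ct[k].round(1),'r',np.hypot(*d).round(4),'ang',np.degrees(np.arctan2(d[1],d[0])).round(1))
E
```

```text
Traceback (most recent call last):
  File "h.py", line 41, in pegfit
    A=np.radians(a0+np.arange(-w,w+.01,.25));S=np.array([score(img,pose,a,vis) for a in A])
                                                         ~~~~~^^^^^^^^^^^^^^^^
  File "h.py", line 38, in score
    i=(smp(0)+smp(.0025)+smp(-.0025))/3;e=np.minimum(smp(.0065),smp(-.0065))
                                                     ~~~^^^^^^^
  File "h.py", line 36, in smp
    q=proj('wrist',P,pose).astype(np.float32);o.append(cv2.remap(g,q[:,:1],q[:,1:],cv2.INTER_LINEAR,borderValue=0)[:,0])
      ~~~~^^^^^^^^^^^^^^^^
  File "h.py", line 6, in proj
    m=camera_model(c)
ValueError: time passes only in moves, steps and waits
```

```bash
sed -i 's/camera_model(c)$/cm(c)/; s/m=camera_model(.wrist.)/m=cm("wrist")/; s/^def proj/import functools\ncm=functools.lru_cache(None)(lambda c:camera_model(c))\ndef proj/' h.py
cat >> h.py <<'E'
def snap(n):
    s=env.observe();pose=(s['position'],s['tcp_rot']);b=np.ascontiguousarray(read_camera('wrist')[:,:,::-1]);cv2.imwrite(f'pics/{n}.png',b);np.save(n+'pose.npy',np.r_[pose[0],pose[1]]);print(s['clock'],pose);return b,pose
def bay(i,q):
    n,L,st,ct=cv2.connectedComponentsWithStats((i.max(2)<22).astype(np.uint8))
    for k in range(1,n):
        if 150<st[k,4]<3000:
            P=unproj(ct[k],q,.06)[0];d=P[:2]-C;print(st[k].tolist(),ct[k].round(1),'r',np.hypot(*d).round(4),'ang',np.degrees(np.arctan2(d[1],d[0])).round(1))
E
python3 - <<'E'
from h import *
p=np.load('w0pose.npy');b=cv2.imread('pics/w0raw.png');q=(p[:3],p[3:]);print(pegfit(b,q,0,29));bay(b,q)
b,q=snap('w4');print(pegfit(b,q,13,29));bay(b,q)
E
```

```text
(np.float64(3.7499999999999996), np.float32(31.054234), array([-15.,  36., -13.,  27.,  24.,  37.], dtype=float32))
[222, 210, 27, 26, 160] [238.7 218.2] r 0.057 ang 117.0
[278, 279, 24, 24, 424] [289.7 290.3] r 0.0586 ang -57.6
5.45 (array([ 0.56705816, -0.1209872 ,  0.25297168]), array([0.77082988, 0.63701834, 0.00467834, 0.00265361]))
(np.float64(9.75), np.float32(39.475075), array([38.,  7., 34., 40., 40., 40.], dtype=float32))
[348, 173, 26, 25, 470] [360.8 185. ] r 0.0579 ang -50.0
```

```bash
python3 - <<'E'
from h import *
b=cv2.imread('pics/w4.png');p=np.load('w4pose.npy');q=(p[:3],p[3:])
for a,c in((100,(0,0,255)),(103.3,(0,255,0)),(106,(255,0,0))):
    d=np.array([np.cos(np.radians(a)),np.sin(np.radians(a))]);n=np.array([-d[1],d[0]])
    P=[(*(C+r*d+s*n),.05) for r,s in((.112,.033),(.2,.033),(.2,-.033),(.112,-.033))]
    cv2.polylines(b,[np.round(proj('wrist',np.array(P),q)).astype(int)],False,c,1)
h=b[0:240,120:480];cv2.imwrite('pics/w4c.png',cv2.resize(h,(800,533),interpolation=cv2.INTER_CUBIC))
plan([(-50.2,.115),(-50.2,.068)])
E
```

```text
5.5 [ 0.5651 -0.1238  0.2507] psi 78.98 F [ 0.39 -0.52 -1.35] 0.017025273200746354
[[-0.0279, 0.0818, 0.1361], [-0.0279, 0.0815, 0.1831]]
[[0, 0, np.float64(-0.887)], [0, 0, np.float64(-0.887)]]
```

View pics/w4c.png

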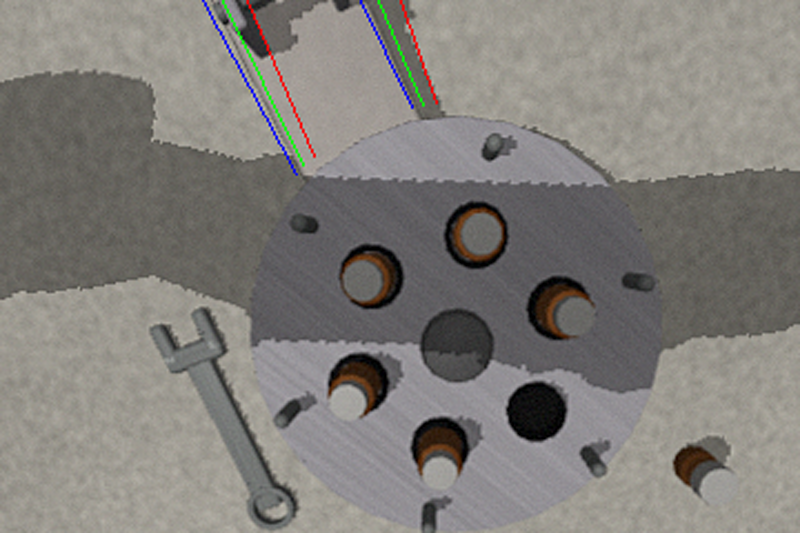

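The view shows the whole turntable: empty bay at (536,410), its peg at (593,460), block edges along roughly 103-106°. I'll take the exact mark direction later from a settled view. Now to the empty peg for the clockwise drag.

Emit:
{"method": "apply_moves", "body": {
  "offset": [
    [-0.005, 0.014, 0.02],
    [-0.01, 0.027, 0.05],
    [-0.015, 0.041, 0.08],
    [-0.02, 0.055, 0.1],
    [-0.024, 0.068, 0.12],
    [-0.028, 0.082, 0.13],
    [-0.028, 0.082, 0.136],
    [-0.028, 0.082, 0.136],
    [-0.028, 0.082, 0.136]
  ],
  "twist": [
    [0, 0, -0.148],
    [0, 0, -0.296],
    [0, 0, -0.444],
    [0, 0, -0.592],
    [0, 0, -0.74],
    [0, 0, -0.887],
    [0, 0, -0.887],
    [0, 0, -0.887],
    [0, 0, -0.887]
  ],
  "fingers": [0.22, 0.22, 0.22, 0.22, 0.22, 0.22, 0.22, 0.22, 0.22]
}}

```text
clock: 6.4
position: [0.6371, -0.1698, 0.1124]
tcp_rot: [0.427, 0.904, -0.0, -0.0]
wrist_force: [0.4, -0.3, 0.8]
gripper_width: 0.0192
gripper_force: 0.0
```

```bash
python3 - <<'E'
from h import *
b,q=snap('w5');print(pegfit(b,q,9.75,15));bay(b,q)
plan([(-50.2,.068)])
E
```

```text
6.4 (array([ 0.63707961, -0.16978865,  0.11238732]), array([ 4.27357230e-01,  9.04082812e-01, -2.10882315e-04, -1.50499480e-04]))
(np.float64(9.5), np.float32(29.386395), array([39.,  0.,  0.,  0., 40., 39.], dtype=float32))
[219, 1, 54, 63, 683] [254.4  42.6] r 0.0493 ang -168.2
[307, 0, 39, 11, 301] [326.2   4.1] r 0.0429 ang 129.5
[381, 0, 54, 63, 613] [399.3  41.6] r 0.0503 ang 67.2
[234, 107, 44, 49, 368] [264.7 130.6] r 0.0501 ang -105.0
[376, 106, 45, 49, 471] [390.  126.7] r 0.0505 ang 7.5
[304, 150, 46, 46, 1601] [326.9 172.3] r 0.0575 ang -49.5
6.45 [ 0.6375 -0.1696  0.113 ] psi 129.44 F [-0.04 -0.22  0.46] 0.019043653895912407
[[0.0001, 0.0044, 0.045]]
[[0, 0, np.float64(-0.0062)]]
```

Emit:
{"method": "apply_moves", "body": {
  "offset": [
    [0, 0.004, 0.01],
    [0, 0.004, 0.03],
    [0, 0.004, 0.045],
    [0, 0.004, 0.045]
  ],
  "twist": [
    [0, 0, 0],
    [0, 0, 0],
    [0, 0, 0],
    [0, 0, 0]
  ],
  "fingers": [0.22, 0.22, 0.22, 0.22]
}}

```text
clock: 6.85
position: [0.6387, -0.1661, 0.0646]
tcp_rot: [0.426, 0.905, -0.001, -0.003]
wrist_force: [-0.9, -0.2, -0.7]
gripper_width: 0.0188
gripper_force: 0.0
```

```bash
python3 -c "
from h import *
plan([(-50.2-5*i,.068) for i in range(1,11)])"
```

```text
6.85 [ 0.6387 -0.1661  0.0646] psi 129.55 F [-0.85 -0.22 -0.74] 0.018819958336752488
[[-0.0016, -0.0071, -0.0034], [-0.0005, -0.0153, -0.0034], [0.0012, -0.0234, -0.0034], [0.0037, -0.0313, -0.0033], [0.0068, -0.039, -0.0033], [0.0106, -0.0464, -0.0032], [0.0151, -0.0534, -0.0032], [0.0201, -0.06, -0.0032], [0.0256, -0.0661, -0.0031], [0.0317, -0.0717, -0.0031]]
[[0, 0, np.float64(0.0829)], [0, 0, np.float64(0.1702)], [0, 0, np.float64(0.2575)], [0, 0, np.float64(0.3447)], [0, 0, np.float64(0.432)], [0, 0, np.float64(0.5193)], [0, 0, np.float64(0.6065)], [0, 0, np.float64(0.6938)], [0, 0, np.float64(0.7811)], [0, 0, np.float64(0.8683)]]
```

Emit:
{"method": "apply_moves", "body": {
  "offset": [
    [-0.0016, -0.007, -0.002],
    [-0.0005, -0.0153, -0.002],
    [0.0012, -0.0234, -0.002],
    [0.0037, -0.0313, -0.002],
    [0.0068, -0.039, -0.002],
    [0.0106, -0.0464, -0.002],
    [0.015, -0.0534, -0.002],
    [0.02, -0.06, -0.002],
    [0.0256, -0.066, -0.002],
    [0.0317, -0.0717, -0.002]
  ],
  "twist": [
    [0, 0, 0.083],
    [0, 0, 0.17],
    [0, 0, 0.2575],
    [0, 0, 0.345],
    [0, 0, 0.432],
    [0, 0, 0.519],
    [0, 0, 0.6065],
    [0, 0, 0.694],
    [0, 0, 0.781],
    [0, 0, 0.868]
  ],
  "fingers": [0.22, 0.22, 0.22, 0.22, 0.22, 0.22, 0.22, 0.22, 0.22, 0.22]
}}

```text
clock: 7.85
position: [0.5663, -0.1889, 0.0704]
tcp_rot: [0.768, 0.64, 0.001, 0.002]
wrist_force: [1.7, -1.5, -0.1]
gripper_width: 0.0189
gripper_force: 0.7
```

```bash
python3 -c "
from h import *
plan([(-100.2-5*i,.068) for i in range(1,11)])
b,q=snap('w6');print(pegfit(b,q,-37,15))"
```

```text
7.85 [ 0.5663 -0.1889  0.0704] psi 79.57 F [ 1.7  -1.48 -0.11] 0.018885244569526602
[[0.0014, -0.0117, 0.0023], [0.0024, -0.0199, 0.0023], [0.0042, -0.028, 0.0023], [0.0066, -0.0359, 0.0022], [0.0098, -0.0436, 0.0022], [0.0136, -0.051, 0.0022], [0.018, -0.058, 0.0022], [0.023, -0.0646, 0.0021], [0.0286, -0.0707, 0.0021], [0.0347, -0.0763, 0.0021]]
[[0, 0, np.float64(0.0833)], [0, 0, np.float64(0.1705)], [0, 0, np.float64(0.2578)], [0, 0, np.float64(0.3451)], [0, 0, np.float64(0.4323)], [0, 0, np.float64(0.5196)], [0, 0, np.float64(0.6069)], [0, 0, np.float64(0.6941)], [0, 0, np.float64(0.7814)], [0, 0, np.float64(0.8687)]]
7.85 (array([ 0.56633905, -0.18893073,  0.07037696]), array([0.76844845, 0.63990927, 0.00082677, 0.00155371]))
(np.float64(-35.0), np.float32(16.557362), array([ 40.,   0.,   0.,   0.,  26., -40.], dtype=float32))
```

Emit:
{"method": "apply_moves", "body": {
  "offset": [
    [0.0004, -0.0083, 0.001],
    [0.0014, -0.0165, 0.001],
    [0.0032, -0.0246, 0.001],
    [0.0057, -0.0325, 0.001],
    [0.0089, -0.04, 0.001],
    [0.0127, -0.0475, 0.001],
    [0.0172, -0.0545, 0.001],
    [0.0222, -0.061, 0.001],
    [0.0278, -0.067, 0.001],
    [0.0339, -0.073, 0.001]
  ],
  "twist": [
    [0, 0, 0.087],
    [0, 0, 0.1745],
    [0, 0, 0.262],
    [0, 0, 0.349],
    [0, 0, 0.436],
    [0, 0, 0.5235],
    [0, 0, 0.611],
    [0, 0, 0.698],
    [0, 0, 0.785],
    [0, 0, 0.8727]
  ],
  "fingers": [0.22, 0.22, 0.22, 0.22, 0.22, 0.22, 0.22, 0.22, 0.22, 0.22]
}}

```text
clock: 8.9
position: [0.5001, -0.1424, 0.0691]
tcp_rot: [0.967, 0.256, 0.001, 0.001]
wrist_force: [1.0, -0.7, 0.3]
gripper_width: 0.019
gripper_force: 0.7
```

```bash
python3 -c "
from h import *
plan([(-150.2,.068)])
s=env.observe();d=s['position'][:2]-C;print(np.degrees(np.arctan2(d[1],d[0])),np.hypot(*d),s['joints'].round(2))"
```

```text
8.9 [ 0.5001 -0.1424  0.0691] psi 29.65 F [ 0.98 -0.7   0.26] 0.018951956709431797
[[-0.0015, -0.0025, 0.0011]]
[[0, 0, np.float64(-0.0025)]]
-148.67608258030577 0.09357227774776745 [-0.11  0.38  0.37  2.01 -0.19  0.78 -0.68]
```

```bash
python3 -c "
from h import *
plan([(-150.2,.14),(-25.5,.125)])"
```

```text
8.9 [ 0.5001 -0.1424  0.0691] psi 29.65 F [ 0.98 -0.7   0.26] 0.018951956709431797
[[-0.0014, -0.0024, -0.0709], [0.1479, 0.0753, -0.0556]]
[[0, 0, np.float64(-0.0025)], [0, 0, np.float64(-2.179)]]
```

Emit:
{"method": "apply_moves", "body": {
  "offset": [
    [0, 0.003, 0],
    [0, 0.003, -0.03],
    [0, 0.003, -0.07],
    [0.02, 0.01, -0.07],
    [0.04, 0.02, -0.07],
    [0.06, 0.03, -0.07],
    [0.075, 0.04, -0.07],
    [0.09, 0.045, -0.07],
    [0.1, 0.05, -0.07],
    [0.11, 0.055, -0.07]
  ],
  "twist": [
    [0, 0, 0],
    [0, 0, 0],
    [0, 0, 0],
    [0, 0, -0.148],
    [0, 0, -0.296],
    [0, 0, -0.444],
    [0, 0, -0.592],
    [0, 0, -0.74],
    [0, 0, -0.888],
    [0, 0, -1.036]
  ],
  "fingers": [0.22, 0.22, 0.22, 0.22, 0.22, 0.22, 0.22, 0.22, 0.22, 0.22]
}}

```text
clock: 9.9
position: [0.6235, -0.1352, 0.1385]
tcp_rot: [0.709, 0.705, 0.0, 0.0]
wrist_force: [0.1, -0.8, 0.4]
gripper_width: 0.0185
gripper_force: 0.0
```

```bash
python3 -c "
from h import *
plan([(-25.5,.125)])"
```

```text
9.9 [ 0.6235 -0.1352  0.1385] psi 89.68 F [ 0.12 -0.81  0.37] 0.018510128471015703
[[0.0008, 0.0422, 0.0136]]
[[0, 0, np.float64(-1.1313)]]
```

Emit:
{"method": "apply_moves", "body": {
  "offset": [
    [0, 0.006, 0.002],
    [0, 0.012, 0.004],
    [0, 0.018, 0.006],
    [0, 0.024, 0.008],
    [0, 0.03, 0.01],
    [0, 0.036, 0.013],
    [0.001, 0.042, 0.013],
    [0.001, 0.042, 0.013],
    [0.001, 0.042, 0.013],
    [0.001, 0.042, 0.013]
  ],
  "twist": [
    [0, 0, -0.148],
    [0, 0, -0.296],
    [0, 0, -0.444],
    [0, 0, -0.592],
    [0, 0, -0.74],
    [0, 0, -0.888],
    [0, 0, -1.036],
    [0, 0, -1.131],
    [0, 0, -1.131],
    [0, 0, -1.131]
  ],
  "fingers": [0.22, 0.22, 0.22, 0.22, 0.22, 0.22, 0.22, 0.22, 0.22, 0.22]
}}

```text
clock: 10.9
position: [0.6645, -0.1351, 0.1255]
tcp_rot: [0.226, 0.974, 0.0, 0.0]
wrist_force: [0.5, -0.4, -0.0]
gripper_width: 0.0187
gripper_force: 0.0
```

```bash
python3 - <<'E'
from h import *
b,q=snap('w7');r=pegfit(b,q,-26,15);print(r)
plan([(r[0],.068)])
E
```

```text
10.9 (array([ 0.66447507, -0.1351128 ,  0.1254601 ]), array([2.25894743e-01, 9.74151697e-01, 9.16147450e-05, 1.65119196e-04]))
(np.float64(-28.0), np.float32(26.802456), array([ 28.,  40., -15.,   0.,  -0.,  40.], dtype=float32))
10.95 [ 0.6644 -0.135   0.1254] psi 153.9 F [ 0.2  -1.15  0.46] 0.018564640189188464
[[-0.001, -0.0033, 0.0574]]
[[0, 0, np.float64(0.0332)]]
```

Emit:
{"method": "apply_moves", "body": {
  "offset": [
    [-0.001, -0.0033, 0.01],
    [-0.001, -0.0033, 0.035],
    [-0.001, -0.0033, 0.057],
    [-0.001, -0.0033, 0.057]
  ],
  "twist": [
    [0, 0, 0.033],
    [0, 0, 0.033],
    [0, 0, 0.033],
    [0, 0, 0.033]
  ],
  "fingers": [0.22, 0.22, 0.22, 0.22]
}}

```text
clock: 11.35
position: [0.6604, -0.1377, 0.0642]
tcp_rot: [0.242, 0.97, -0.001, -0.004]
wrist_force: [-1.5, 0.5, -0.7]
gripper_width: 0.0189
gripper_force: 0.0
```

Emit:
{"method": "apply_moves", "body": {
  "offset": [
    [0.0004, -0.0083, 0],
    [0.0014, -0.0165, 0],
    [0.0032, -0.0246, 0],
    [0.0057, -0.0325, 0],
    [0.0089, -0.04, 0],
    [0.0127, -0.0475, 0],
    [0.0172, -0.0545, 0],
    [0.0222, -0.061, 0],
    [0.0278, -0.067, 0],
    [0.0339, -0.073, 0]
  ],
  "twist": [
    [0, 0, 0.087],
    [0, 0, 0.1745],
    [0, 0, 0.262],
    [0, 0, 0.349],
    [0, 0, 0.436],
    [0, 0, 0.5235],
    [0, 0, 0.611],
    [0, 0, 0.698],
    [0, 0, 0.785],
    [0, 0, 0.8727]
  ],
  "fingers": [0.22, 0.22, 0.22, 0.22, 0.22, 0.22, 0.22, 0.22, 0.22, 0.22]
}}

```text
clock: 12.35
position: [0.6006, -0.1865, 0.0694]
tcp_rot: [0.63, 0.776, 0.001, 0.001]
wrist_force: [1.8, 1.4, 0.1]
gripper_width: 0.0189
gripper_force: 0.5
```

```bash
python3 -c "
from h import *
plan([(-78-4.5*i,.068) for i in range(1,11)])
s=env.observe();d=s['position'][:2]-C;print(np.degrees(np.arctan2(d[1],d[0])),np.hypot(*d))"
```

```text
12.35 [ 0.6006 -0.1865  0.0694] psi 101.83 F [1.8  1.37 0.09] 0.018868008809486324
[[0.0002, -0.0083, 0.0014], [0.0011, -0.0157, 0.0014], [0.0025, -0.023, 0.0014], [0.0045, -0.0302, 0.0014], [0.0071, -0.0372, 0.0013], [0.0102, -0.044, 0.0013], [0.0138, -0.0505, 0.0013], [0.0179, -0.0567, 0.0013], [0.0225, -0.0626, 0.0013], [0.0276, -0.0681, 0.0012]]
[[0, 0, np.float64(0.0755)], [0, 0, np.float64(0.1541)], [0, 0, np.float64(0.2326)], [0, 0, np.float64(0.3111)], [0, 0, np.float64(0.3897)], [0, 0, np.float64(0.4682)], [0, 0, np.float64(0.5468)], [0, 0, np.float64(0.6253)], [0, 0, np.float64(0.7038)], [0, 0, np.float64(0.7824)]]
-77.49380393070874 0.09495589771095332
```

Emit:
{"method": "apply_moves", "body": {
  "offset": [
    [0.0003, -0.0075, 0.001],
    [0.0011, -0.0149, 0.001],
    [0.0025, -0.0222, 0.001],
    [0.0045, -0.0294, 0.001],
    [0.0071, -0.0364, 0.001],
    [0.0102, -0.0432, 0.001],
    [0.0138, -0.0497, 0.001],
    [0.0179, -0.056, 0.001],
    [0.0225, -0.0618, 0.001],
    [0.0276, -0.067, 0.001]
  ],
  "twist": [
    [0, 0, 0.0785],
    [0, 0, 0.157],
    [0, 0, 0.2355],
    [0, 0, 0.314],
    [0, 0, 0.3925],
    [0, 0, 0.471],
    [0, 0, 0.5495],
    [0, 0, 0.628],
    [0, 0, 0.7065],
    [0, 0, 0.7855]
  ],
  "fingers": [0.22, 0.22, 0.22, 0.22, 0.22, 0.22, 0.22, 0.22, 0.22, 0.22]
}}

```text
clock: 13.35
position: [0.5296, -0.1743, 0.0688]
tcp_rot: [0.88, 0.476, 0.001, 0.001]
wrist_force: [1.1, -0.9, -0.1]
gripper_width: 0.019
gripper_force: 0.6
```

Emit:
{"method": "apply_moves", "body": {
  "offset": [
    [0, 0.003, 0],
    [0, 0.003, -0.04],
    [0.0, 0.003, -0.08],
    [0.02, 0.003, -0.12],
    [0.04, 0.003, -0.16],
    [0.05, 0.003, -0.19],
    [0.05, 0.003, -0.19],
    [0.05, 0.003, -0.19],
    [0.05, 0.003, -0.19],
    [0.05, 0.003, -0.19]
  ],
  "twist": [
    [0, 0, 0],
    [0, 0, 0],
    [0, 0, 0],
    [0, 0, 0],
    [0, 0, 0],
    [0, 0, 0],
    [0, 0, 0],
    [0, 0, 0],
    [0, 0, 0],
    [0, 0, 0]
  ],
  "fingers": [0.22, 0.22, 0.22, 0.22, 0.22, 0.22, 0.22, 0.22, 0.22, 0.22]
}}

```text
clock: 14.35
position: [0.5569, -0.1338, 0.2559]
tcp_rot: [0.879, 0.477, -0.001, -0.001]
wrist_force: [-0.6, -0.5, 0.2]
gripper_width: 0.019
gripper_force: 0.0
```

```bash
python3 - <<'E'
from h import *
b,q=snap('w8');r=pegfit(b,q,0,30);print(r);bay(b,q);b=b.copy()
for p in proj('wrist',pegs(*C,np.radians(r[0])),q): cv2.circle(b,tuple(int(round(k)) for k in p),5,(0,255,0),1)
for a,c in((101,(0,0,255)),(104,(0,255,0)),(107,(255,0,0))):
    d=np.array([np.cos(np.radians(a)),np.sin(np.radians(a))]);n=np.array([-d[1],d[0]])
    P=[(*(C+rr*d+s*n),.05) for rr,s in((.112,.033),(.2,.033),(.2,-.033),(.112,-.033))]
    cv2.polylines(b,[np.round(proj('wrist',np.array(P),q)).astype(int)],False,c,1)
cv2.imwrite('pics/w8c.png',cv2.resize(b,(800,500),interpolation=cv2.INTER_CUBIC))
E
```

```text
14.35 (array([ 0.55688661, -0.13377915,  0.25585883]), array([ 8.78751137e-01,  4.77278131e-01, -1.22087399e-03, -7.31057860e-04]))
(np.float64(-0.5), np.float32(39.32615), array([37., -3., 34., 40., 40., 40.], dtype=float32))
[261, 102, 28, 29, 611] [274.7 115.7] r 0.056 ang 118.6
```

View pics/w8c.png

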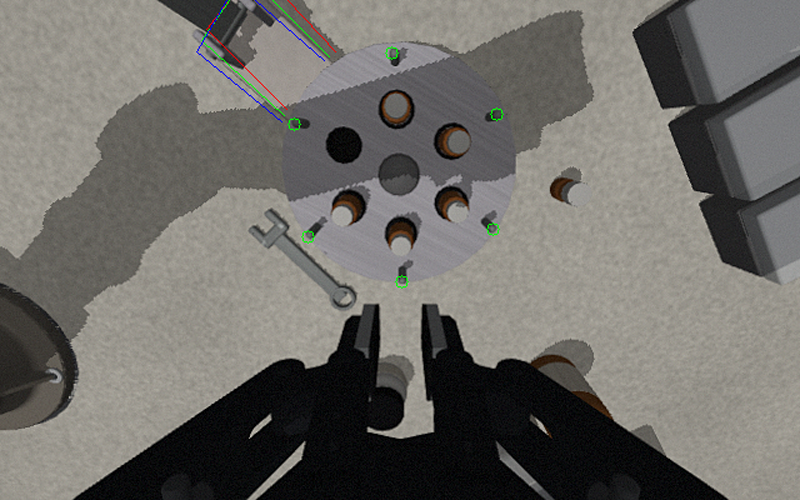

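The green circles land on all the peg tops. The empty bay is at (344,145) and its peg at (295,124), about 119.5° and roughly 15° before the mark. Now the mark direction, from the block edges.

```bash
python3 - <<'E'
from h import *
for n in('w0raw','w4','w8'):
    b=cv2.imread(f'pics/{n}.png');p=np.load(n[:2]+'pose.npy');q=(p[:3],p[3:]);g=cv2.GaussianBlur(cv2.cvtColor(b,cv2.COLOR_BGR2GRAY),(0,0),.7).astype(np.float32)
    for s in(.033,-.033):
        out=[]
        for a in np.arange(96,112,.5):
            d=np.array([np.cos(np.radians(a)),np.sin(np.radians(a))]);m=np.array([-d[1],d[0]])
            f=lambda e:(lambda Q:cv2.remap(g,Q[:,:1],Q[:,1:],1,borderValue=0)[:,0])(proj('wrist',np.array([(*(C+r*d+(s+e)*m),.05) for r in np.linspace(.12,.195,40)]),q).astype(np.float32))
            out.append((round(float(np.abs(np.median(f(.002)-f(-.002)))),1),a))
        print(n,s,sorted(out)[::-1][:4])
    for l in (1,):
        pass
# side-on check: cheeks and bar via outlines
o=outline_of('wrist','lock')
print([(x['bbox'],x['confidence']) for x in o[:2]])
E
```

```text
w0raw 0.033 [(4.6, np.float64(107.5)), (3.7, np.float64(105.0)), (3.6, np.float64(107.0)), (3.3, np.float64(106.5))]
w0raw -0.033 [(40.3, np.float64(101.5)), (37.2, np.float64(105.5)), (36.4, np.float64(105.0)), (35.1, np.float64(101.0))]
w4 0.033 [(24.3, np.float64(105.5)), (24.3, np.float64(104.0)), (12.7, np.float64(106.0)), (12.5, np.float64(103.5))]
w4 -0.033 [(52.0, np.float64(106.0)), (47.5, np.float64(105.5)), (26.7, np.float64(106.5)), (22.5, np.float64(105.0))]
w8 0.033 [(22.7, np.float64(105.5)), (22.4, np.float64(104.0)), (12.6, np.float64(104.5)), (10.8, np.float64(106.0))]
w8 -0.033 [(50.3, np.float64(106.0)), (43.8, np.float64(105.5)), (25.4, np.float64(106.5)), (22.6, np.float64(105.0))]
[([125.8, 1.3, 188.3, 29.5], 0.95), ([424.5, 288.0, 486.8, 330.9], 0.31)]
```

```bash
python3 -c "
from h import *
plan([(-120.5,.12),(-120.5,.068)])"
```

```text
14.45 [ 0.5572 -0.1336  0.2562] psi 57.02 F [-0.22  0.95 -0.22] 0.018797766316849245
[[-0.049, 0.0018, 0.1362], [-0.0489, 0.0019, 0.1882]]
[[0, 0, np.float64(-0.0433)], [0, 0, np.float64(-0.0433)]]
```

Emit:
{"method": "apply_moves", "body": {
  "offset": [
    [-0.02, 0.002, 0.04],
    [-0.049, 0.002, 0.08],
    [-0.049, 0.002, 0.12],
    [-0.049, 0.002, 0.136],
    [-0.049, 0.002, 0.14],
    [-0.049, 0.002, 0.165],
    [-0.049, 0.002, 0.188],
    [-0.049, 0.002, 0.188],
    [-0.049, 0.002, 0.188],
    [-0.049, 0.002, 0.188]
  ],
  "twist": [
    [0, 0, -0.043],
    [0, 0, -0.043],
    [0, 0, -0.043],
    [0, 0, -0.043],
    [0, 0, -0.043],
    [0, 0, -0.043],
    [0, 0, -0.043],
    [0, 0, -0.043],
    [0, 0, -0.043],
    [0, 0, -0.043]
  ],
  "fingers": [0.22, 0.22, 0.22, 0.22, 0.22, 0.22, 0.22, 0.22, 0.11, 0.11]
}}

```text
clock: 15.45
position: [0.534, -0.1758, 0.0708]
tcp_rot: [0.868, 0.496, 0.001, 0.001]
wrist_force: [-0.9, 1.2, -1.0]
gripper_width: 0.0092
gripper_force: 0.4
```

```bash
python3 -c "
from h import *
plan([(-120.5-14.3*i/7,.068) for i in range(1,8)])"
```

```text
15.45 [ 0.534  -0.1758  0.0708] psi 59.53 F [-0.88  1.19 -0.98] 0.009218322039669083
[[-0.001, -0.0054, 0.0028], [-0.0008, -0.0088, 0.0028], [-0.0005, -0.0121, 0.0028], [-0.0001, -0.0155, 0.0028], [0.0005, -0.0188, 0.0028], [0.0011, -0.0222, 0.0028], [0.0019, -0.0254, 0.0028]]
[[0, 0, np.float64(0.0362)], [0, 0, np.float64(0.0718)], [0, 0, np.float64(0.1075)], [0, 0, np.float64(0.1431)], [0, 0, np.float64(0.1788)], [0, 0, np.float64(0.2145)], [0, 0, np.float64(0.2501)]]
```

Emit:
{"method": "apply_moves", "body": {
  "offset": [
    [-0.001, -0.004, 0.002],
    [-0.001, -0.008, 0.002],
    [-0.0005, -0.0115, 0.002],
    [0, -0.015, 0.002],
    [0.0005, -0.0185, 0.002],
    [0.001, -0.0215, 0.002],
    [0.0015, -0.0235, 0.002],
    [0.0015, -0.0235, 0.002],
    [0.0015, -0.0235, 0.002]
  ],
  "twist": [
    [0, 0, 0.036],
    [0, 0, 0.072],
    [0, 0, 0.1075],
    [0, 0, 0.143],
    [0, 0, 0.179],
    [0, 0, 0.2145],
    [0, 0, 0.25],
    [0, 0, 0.25],
    [0, 0, 0.25]
  ],
  "fingers": [0.11, 0.11, 0.11, 0.11, 0.11, 0.11, 0.11, 0.11, 0.11]
}}

```text
clock: 16.35
position: [0.5149, -0.1626, 0.0686]
tcp_rot: [0.923, 0.385, 0.001, 0.001]
wrist_force: [0.6, -0.4, 1.6]
gripper_width: 0.0092
gripper_force: 0.4
```

```bash
python3 - <<'E'
from h import *
for i in range(3): read_camera('wrist')
s=env.observe();d=s['position'][:2]-C;print(np.degrees(np.arctan2(d[1],d[0])),np.hypot(*d))
plan([(-134.8,.068)])
E
```

```text
-133.60975660641589 0.09496392764156537
16.5 [ 0.5145 -0.1626  0.068 ] psi 45.22 F [ 1.01 -0.34  0.48] 0.009417723526357443
[[-0.0001, -0.002, 0.0]]
[[0, 0, np.float64(0.0004)]]
```

Emit:
{"method": "apply_moves", "body": {
  "offset": [
    [0, -0.001, 0],
    [0, -0.0022, 0],
    [0, -0.0022, 0],
    [0, -0.0022, 0],
    [0, -0.0015, 0],
    [0, -0.0015, 0]
  ],
  "twist": [
    [0, 0, 0],
    [0, 0, 0],
    [0, 0, 0],
    [0, 0, 0],
    [0, 0, 0],
    [0, 0, 0]
  ],
  "fingers": [0.11, 0.11, 0.11, 0.11, 0.22, 0.22]
}}

```text
clock: 17.1
position: [0.5122, -0.1611, 0.0671]
tcp_rot: [0.923, 0.384, -0.0, -0.0]
wrist_force: [-0.3, 0.0, 0.3]
gripper_width: 0.0188
gripper_force: 0.0
```

Emit:
{"method": "apply_moves", "body": {
  "offset": [
    [0, 0, -0.02],
    [0, 0, -0.06],
    [0, 0, -0.1],
    [0.03, 0, -0.14],
    [0.06, 0, -0.18],
    [0.08, 0, -0.19],
    [0.08, 0, -0.19],
    [0.08, 0, -0.19],
    [0.08, 0, -0.19],
    [0.08, 0, -0.19]
  ],
  "twist": [
    [0, 0, 0],
    [0, 0, 0],
    [0, 0, 0],
    [0, 0, -0.13],
    [0, 0, -0.26],
    [0, 0, -0.39],
    [0, 0, -0.4],
    [0, 0, -0.4],
    [0, 0, -0.4],
    [0, 0, -0.4]
  ],
  "fingers": [0.22, 0.22, 0.22, 0.22, 0.22, 0.22, 0.22, 0.22, 0.22, 0.22]
}}

```text
clock: 18.1
position: [0.5673, -0.1057, 0.256]
tcp_rot: [0.829, 0.559, -0.001, -0.001]
wrist_force: [0.3, 0.5, 0.1]
gripper_width: 0.0188
gripper_force: 0.0
```

```bash
python3 - <<'E'
from h import *
read_camera('wrist');b,q=snap('w9');r=pegfit(b,q,-15,15);print(r);bay(b,q)
g=cv2.GaussianBlur(cv2.cvtColor(b,cv2.COLOR_BGR2GRAY),(0,0),.7).astype(np.float32)
for s in(.033,-.033):
    out=[]
    for a in np.arange(96,112,.5):
        d=np.array([np.cos(np.radians(a)),np.sin(np.radians(a))]);m=np.array([-d[1],d[0]])
        f=lambda e:(lambda Q:cv2.remap(g,Q[:,:1],Q[:,1:],1,borderValue=0)[:,0])(proj('wrist',np.array([(*(C+r*d+(s+e)*m),.05) for r in np.linspace(.12,.195,40)]),q).astype(np.float32))
        out.append((round(float(np.abs(np.median(f(.002)-f(-.002)))),1),float(a)))
    print(s,sorted(out)[::-1][:4])
b=b.copy();d=np.array([np.cos(np.radians(105.2)),np.sin(np.radians(105.2))])
Q=np.round(proj('wrist',np.array([(*(C+.095*d),.092),(*(C+.175*d),.08)]),q)).astype(int);cv2.line(b,Q[0],Q[1],(0,255,0),1)
cv2.imwrite('pics/w9c.png',cv2.resize(b[:200],(800,250)) if 0 else cv2.resize(b[:240,120:480],(800,533),interpolation=cv2.INTER_CUBIC))
E
```

```text
18.15 (array([ 0.56757824, -0.10548819,  0.25627497]), array([ 8.29164120e-01,  5.59004110e-01, -9.79149125e-04, -5.54870272e-04]))
(np.float64(-15.5), np.float32(38.977448), array([39., 37., 33., 40., 25., 39.], dtype=float32))
[285, 113, 27, 28, 575] [297.6 126.9] r 0.0556 ang 104.2
0.033 [(17.6, 105.5), (14.0, 104.5), (8.9, 104.0), (8.5, 103.5)]
-0.033 [(51.5, 106.0), (47.6, 105.5), (26.9, 106.5), (23.4, 98.5)]
```

View pics/w9c.png

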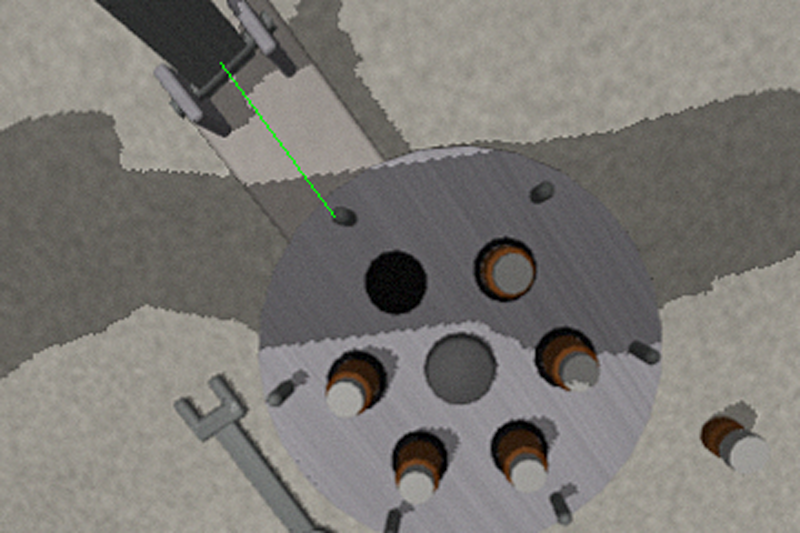

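```bash
python3 - <<'E'
import h
from h import *
from scipy.optimize import minimize
C0=C.copy()
for n,a0 in(('w9',-15.5),('w8',-.5)):
    b=cv2.imread(f'pics/{n}.png');p=np.load(n+'pose.npy');q=(p[:3],p[3:]);g=cv2.GaussianBlur(cv2.cvtColor(b,cv2.COLOR_BGR2GRAY),(0,0),.7).astype(np.float32)
    def f(v):
        h.C=C0+v[:2]/1000; return -score(b,q,np.radians(v[2]),None).mean()
    r=min((minimize(f,[i,j,a0],method='Nelder-Mead',options=dict(initial_simplex=np.array([[i,j,a0],[i+2,j,a0],[i,j+2,a0],[i,j,a0+2]]))) for i in(-1,1) for j in(-1,1)),key=lambda r:r.fun)
    print(n,'pegs: dC mm',r.x[:2].round(2),'a',r.x[2].round(2),r.fun)
    Cn=C0+r.x[:2]/1000
    def e(a,s,z=.05):
        d=np.array([np.cos(a),np.sin(a)]);m=np.array([-d[1],d[0]])
        k=lambda e:(lambda Q:cv2.remap(g,Q[:,:1],Q[:,1:],1,borderValue=0)[:,0])(proj('wrist',np.array([(*(Cn+rr*d+(s+e)*m),z) for rr in np.linspace(.125,.155,30)]),q).astype(np.float32))
        return abs(np.mean(np.clip(k(.0015)-k(-.0015),-60,60)))
    # free angle & offset for each edge
    for s0 in(.033,-.033):
        G=[(e(np.radians(a),s0+o/1000),a,o) for a in np.arange(102,109,.5) for o in np.arange(-4,4.1,.5)]
        G=sorted(G)[::-1][:4];print(s0,[(round(float(x),1),float(y),float(z)) for x,y,z in G])
E
```

```text
w9 pegs: dC mm [ 0.69 -0.23] a -15.68 -36.4471549987793
0.033 [(26.9, 106.0, -4.0), (26.6, 105.5, -2.5), (26.4, 105.0, -1.5), (26.0, 104.5, 0.0)]
-0.033 [(52.1, 105.0, 2.5), (52.0, 106.0, 0.0), (51.3, 104.5, 3.5), (51.2, 105.5, 1.0)]
w8 pegs: dC mm [ 0.51 -1.45] a -0.96 -37.0222053527832
0.033 [(30.5, 103.5, 2.0), (30.4, 104.5, -0.5), (29.9, 104.0, 0.5), (29.9, 103.0, 3.0)]
-0.033 [(49.6, 105.0, 2.0), (49.4, 106.0, -0.5), (49.1, 105.5, 1.0), (48.8, 106.5, -1.5)]
```

Empty peg is at about 104.4° and the mark at about 105.3°, so roughly 1.6 mm off, inside the 3 mm window. The picture agrees, with the peg at (343,215) on the line to the cheeks. Next, swing the arm from its outer side.

```bash
cat >> h.py <<'E'
D=np.array([np.cos(np.radians(105.2)),np.sin(np.radians(105.2))])
def plan2(steps,psi=105.2):
    s=env.observe();T=R.from_quat(s['tcp_rot']);x=T.as_matrix()[:,0];p0=np.arctan2(x[1],x[0])
    d=(np.radians(psi)-p0+np.pi)%(2*np.pi)-np.pi
    rel=s['position'][:2]-C
    print(s['clock'],'r',(rel@D).round(4),'side',(rel@[-D[1],D[0]]).round(4),'z',s['position'][2].round(4),'F',s['wrist_force'].round(1),'twist',round(-d,4))
    for r,z in steps: print(r,z,np.round(T.inv().apply(np.r_[C+r*D,z]-s['position']),4).tolist())
E
python3 - <<'E'
from h import *
plan2([(.1,.25),(.265,.25)])
m=cm('side');W=np.linalg.inv(m['world_to_cam'])
n=cv2.undistortPoints(np.array([[[290.,130.]],[[238,145]],[[235,105]]]),m['K'],m['distortion'])[:,0]
d=np.c_[n,np.ones(3)]@W[:3,:3].T;print((W[:3,3]+d*((.0-W[2,3])/d[:,2])[:,None]).round(3))
E
```

```text
18.2 r -0.0079 side 0.0147 z 0.2565 F [ 0.   0.1 -0.6] twist -0.6492
0.1 0.25 [0.0949, -0.0535, 0.0065]
0.265 0.25 [0.2263, -0.1532, 0.0066]
[[0.622 0.418 0.   ]
 [0.433 0.404 0.   ]
 [0.474 0.628 0.   ]]
```

Emit:
{"method": "apply_moves", "body": {
  "offset": [
    [0.037, -0.025, 0],
    [0.075, -0.05, 0],
    [0.113, -0.076, 0],
    [0.15, -0.102, 0],
    [0.188, -0.128, 0],
    [0.226, -0.153, 0.006],
    [0.226, -0.153, 0.006],
    [0.226, -0.153, 0.006],
    [0.226, -0.153, 0.006]
  ],
  "twist": [
    [0, 0, -0.13],
    [0, 0, -0.26],
    [0, 0, -0.39],
    [0, 0, -0.52],
    [0, 0, -0.649],
    [0, 0, -0.649],
    [0, 0, -0.649],
    [0, 0, -0.649],
    [0, 0, -0.649]
  ],
  "fingers": [0, 0, 0, 0, 0, 0, 0, 0, 0]
}}

```text
clock: 19.1
position: [0.5114, 0.1604, 0.2512]
tcp_rot: [0.608, 0.794, -0.0, 0.0]
wrist_force: [0.7, -0.4, -0.1]
gripper_width: -0.0003
gripper_force: 0.0
```

```bash
python3 -c "
from h import *
plan2([(.265,.125),(.235,.125),(.15,.125)])
print(env.observe()['gripper_width'])"
```

```text
19.1 r 0.2633 side -0.0005 z 0.2512 F [ 0.7 -0.4 -0.1] twist -0.0008
0.265 0.125 [0.0018, -0.0005, 0.1262]
0.235 0.125 [-0.0282, -0.0004, 0.1262]
0.15 0.125 [-0.1132, -0.0004, 0.1263]
-0.00028657701203817026
```

Emit:
{"method": "apply_moves", "body": {
  "offset": [
    [0.002, 0, 0.04],
    [0.002, 0, 0.08],
    [0.002, 0, 0.126],
    [0.002, 0, 0.126],
    [-0.01, 0, 0.126],
    [-0.02, 0, 0.126],
    [-0.03, 0, 0.126],
    [-0.04, 0, 0.126],
    [-0.05, 0, 0.126],
    [-0.06, 0, 0.126]
  ],
  "twist": [
    [0, 0, 0],
    [0, 0, 0],
    [0, 0, 0],
    [0, 0, 0],
    [0, 0, 0],
    [0, 0, 0],
    [0, 0, 0],
    [0, 0, 0],
    [0, 0, 0],
    [0, 0, 0]
  ],
  "fingers": [0, 0, 0, 0, 0, 0, 0, 0, 0, 0]
}}

```text
clock: 20.1
position: [0.5274, 0.1038, 0.1259]
tcp_rot: [0.607, 0.795, 0.001, 0.0]
wrist_force: [-0.2, 0.3, 0.8]
gripper_width: -0.0002
gripper_force: 0.0
```

```bash
python3 -c "
from h import *
plan2([(.15,.125)])
b,q=snap('w10')"
```

```text
20.1 r 0.2045 side -0.0011 z 0.1259 F [-0.2  0.3  0.8] twist 0.0017
0.15 0.125 [-0.0545, -0.0012, 0.0009]
20.1 (array([0.52743649, 0.10378805, 0.12589287]), array([6.06686216e-01, 7.94941184e-01, 5.49548673e-04, 2.16882864e-04]))
```

View pics/w10.png

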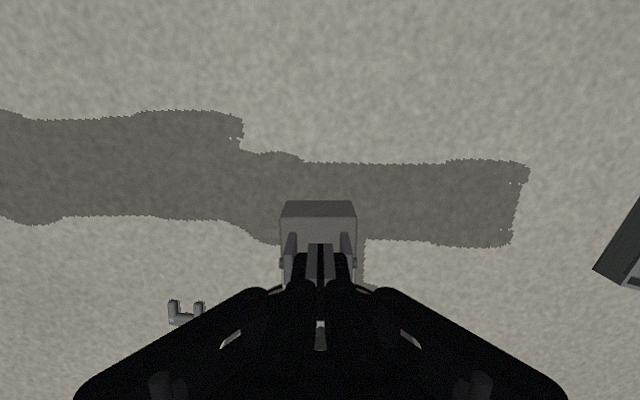

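The shut fingers at (320,265) stand centred behind the cheeks on the outer side, with the arm hidden inward of them. Continue pushing inward past upright.

Emit:
{"method": "apply_moves", "body": {
  "offset": [
    [-0.01, -0.001, 0],
    [-0.02, -0.001, 0],
    [-0.03, -0.001, 0],
    [-0.04, -0.001, 0],
    [-0.047, -0.001, 0],
    [-0.054, -0.001, 0],
    [-0.06, -0.001, 0],
    [-0.06, -0.001, 0]
  ],
  "twist": [
    [0, 0, 0],
    [0, 0, 0],
    [0, 0, 0],
    [0, 0, 0],
    [0, 0, 0],
    [0, 0, 0],
    [0, 0, 0],
    [0, 0, 0]
  ],
  "fingers": [0, 0, 0, 0, 0, 0, 0, 0]
}}

```text
clock: 20.95
position: [0.5421, 0.0449, 0.1254]
tcp_rot: [0.607, 0.795, -0.0, 0.0]
wrist_force: [-0.1, -0.5, 1.0]
gripper_width: -0.0002
gripper_force: 0.0
```

```bash
python3 - <<'E'
from h import *
plan2([(.14,.087)])
read_camera('side');o=outline_of('side','lock_hole')
print([(x['bbox'],x['confidence']) for x in o[:2]])
for th in(.5,.9,1.2,1.57,1.9):
    r=.175-.099*np.cos(th);print(th,proj('side',np.r_[C+r*D,.08+.099*np.sin(th)])[0].round(0))
E
```

```text
20.95 r 0.1438 side 0.0002 z 0.1254 F [-0.1 -0.5  1. ] twist 0.0004
0.14 0.087 [-0.0038, 0.0002, 0.0384]
[([294.7, 181.8, 312.8, 192.4], 0.39), ([267.2, 111.3, 322.6, 143.2], 0.22)]
0.5 [314. 196.]
0.9 [308. 182.]
1.2 [302. 172.]
1.57 [295. 163.]
1.9 [288. 158.]
```

The side view puts the bar's tip near (312,182), about 0.85 rad, so it is past upright. Now pressing down from above.

Emit:
{"method": "apply_moves", "body": {
  "offset": [
    [-0.002, 0, 0.006],
    [-0.004, 0, 0.012],
    [-0.006, 0, 0.018],
    [-0.006, 0, 0.024],
    [-0.006, 0, 0.03],
    [-0.006, 0, 0.036],
    [-0.006, 0, 0.039],
    [-0.006, 0, 0.041],
    [-0.006, 0, 0.042],
    [-0.006, 0, 0.042]
  ],
  "twist": [
    [0, 0, 0],
    [0, 0, 0],
    [0, 0, 0],
    [0, 0, 0],
    [0, 0, 0],
    [0, 0, 0],
    [0, 0, 0],
    [0, 0, 0],
    [0, 0, 0],
    [0, 0, 0]
  ],
  "fingers": [0, 0, 0, 0, 0, 0, 0, 0, 0, 0]
}}

```text
clock: 22.05
position: [0.5434, 0.0406, 0.0833]
tcp_rot: [0.607, 0.795, 0.0, 0.0]
wrist_force: [0.1, -0.1, 0.1]
gripper_width: 0.0003
gripper_force: 0.0
```

```bash
python3 - <<'E'
from h import *
plan2([(.138,.081)])
E
```

```text
22.05 r 0.1393 side 0.0001 z 0.0833 F [ 0.1 -0.1  0.1] twist 0.0019
0.138 0.081 [-0.0013, 0.0001, 0.0023]
```

Emit:
{"method": "apply_moves", "body": {
  "offset": [
    [0, 0, 0.0015],
    [0, 0, 0.003],
    [0, 0, 0.0045],
    [0, 0, 0.0045]
  ],
  "twist": [
    [0, 0, 0],
    [0, 0, 0],
    [0, 0, 0],
    [0, 0, 0]
  ],
  "fingers": [0, 0, 0, 0]
}}

```text
clock: 22.45
position: [0.5438, 0.0406, 0.0827]
tcp_rot: [0.607, 0.795, 0.001, -0.0]
wrist_force: [-8.7, 0.2, 26.4]
gripper_width: -0.0002
gripper_force: 13.1
```

Firm contact at z = 82.7 mm, so the bar is down on its stop at the 83 mm level. Lift clear and check.

Emit:
{"method": "apply_moves", "body": {
  "offset": [
    [0, 0, 0.001],
    [0, 0, -0.01],
    [0, 0, -0.04],
    [0, 0, -0.08],
    [0, 0, -0.12],
    [0.02, 0, -0.16],
    [0.04, 0, -0.17],
    [0.04, 0, -0.17],
    [0.04, 0, -0.17],
    [0.04, 0, -0.17]
  ],
  "twist": [
    [0, 0, 0],
    [0, 0, 0],
    [0, 0, 0],
    [0, 0, 0],
    [0, 0, 0],
    [0, 0, 0],
    [0, 0, 0],
    [0, 0, 0],
    [0, 0, 0],
    [0, 0, 0]
  ],
  "fingers": [0, 0, 0, 0, 0, 0, 0, 0, 0, 0]
}}

```text
clock: 23.45
position: [0.5322, 0.0776, 0.2475]
tcp_rot: [0.607, 0.795, -0.001, -0.0]
wrist_force: [0.6, -0.2, -0.0]
gripper_width: 0.0001
gripper_force: 0.0
```

```bash
python3 - <<'E'
from h import *
read_camera('wrist');b,q=snap('w11');print(pegfit(b,q,-15.5,15));bay(b,q)
for c in('wrist','side'):
    read_camera(c)
    for l in('lock','lock_hole'):print(c,l,[(np.round(x['bbox']),round(x['confidence'],2)) for x in spot_in(c,l)[:2]])
    for th in(0,.2):
        P=[np.r_[C+(.175-k*np.cos(th))*D,.083+k*np.sin(th)] for k in(.0,.08,.099)];print(th,proj(c,np.array(P),q).round(0).tolist())
s=env.observe();print(s['wrist_force'],s['clock'])
E
```

```text
23.5 (array([0.5322447 , 0.07756896, 0.24739903]), array([ 6.07368289e-01,  7.94419231e-01, -1.25081249e-03, -5.30723846e-04]))
(np.float64(-14.500000000000002), np.float32(7.7082977), array([ -3., -10.,  40., -12.,  -4.,  -2.], dtype=float32))
wrist lock [(array([308., 181., 332., 240.]), 0.61)]
wrist lock_hole [(array([310., 178., 336., 244.]), 0.73)]
0 [[321.0, 187.0], [321.0, 251.0], [321.0, 265.0]]
0.2 [[321.0, 187.0], [321.0, 256.0], [321.0, 272.0]]
side lock [(array([292., 188., 318., 212.]), 0.82), (array([289., 202., 374., 268.]), 0.34)]
side lock_hole [(array([294., 189., 320., 212.]), 0.87)]
0 [[296.0, 187.0], [312.0, 205.0], [316.0, 209.0]]
0.2 [[296.0, 187.0], [312.0, 201.0], [316.0, 204.0]]
[0.42690883 0.04160713 0.79033425] 23.85
```

```bash
python3 -c "
from cell import job
print(job.finish_job())"
```

```text
the job is handed in; nothing more can be done
None
```

The job is handed in: counter-clockwise gripped at about 5 N and clockwise turned freely, so I turned the empty bay's peg clockwise to within about 2 mm of the mark and pressed the locking arm onto its stop. The cameras and a firm stop at 83 mm show it down over the peg; the judge's result was not reported back.

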